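# Turn the knob display to the brass knob

### The arm

A 6-joint arm with a two-finger parallel gripper is mounted at the origin on the work surface. World frame = base frame: x ahead of the robot, y to its left, z up, the work surface at z = 0. Lengths are in m, angles in rad, forces in N, time in s.
With the tool pointing down it reaches from about 0.275 to 0.85 m from the base axis. Payload 19 kg.
Tool frame: the origin (TCP) lies at the very end of the fingers, on their centre line; the grasp point (between the pads) lies 19 mm behind it (manip.grip_point_offset is the distance from the TCP to the grasp point, in m); z points along the fingers, y is the direction in which the jaws open and shut (so a half turn about z gives the same grasp; the last joint's range is limited). The gripper opens to 85 mm and grips with 20 to 120 N. Pads are 22 mm wide; open, the fingers measure 114 mm over their backs; the gripper's body (76 mm by 85 mm) begins 54 mm behind the grasp point. The pads swing forward as they close: fully open they stand 13 mm farther back than shut.
Start: joints at [-1.376, 0.15, 1.437, -0, 1.554, -0.134], TCP at [0.186, -0.544, 0.231] pointing down, gripper open.
Joint ranges: [-2.8, 2.8], [-0.68, 2.1], [0.12, 2.68], [-1.39, 4.53], [0.16, 2.79], [-2.81, 2.81]. Speed limits (rad/s): [1.89, 1.89, 2.22, 3.01, 3.01, 3.01].

### API

Orientations are given as a unit quaternion [x, y, z, w].
In Python, from station import manip gives the robot as it stands. Calls block until the motion is done:
- manip.move_pose(position, orientation): joint-space move of the TCP to a pose.
- manip.line_to(position, frame=None, speed=0.15, force_limit=None): straight line of the TCP; frame=None keeps the orientation; speed is the mean speed in m/s. With force_limit (N) it stops when the force on the tool has changed by that much, and returns True; else False.
- manip.goto_joints(angles): joint-space move.
- manip.grip(opening, strength=None): finger opening in m; strength is the grip in N (None keeps the last); returns when the fingers have stopped.
- manip.dwell(seconds).
- manip.solve_ik(position, orientation): joint angles nearest the present ones, or None.
- manip.get_obs(): the state.
- manip.camera(name): name is "scene" or "top" or "wrist"; returns a dict with "pixels" (480x640x3 uint8, red, green, blue), "camera_matrix" (3x3 intrinsics, pixels), "R" (3x3) and "t" (3): a world point X has camera coordinates R X + t. Camera axes: x right, y down, z forward; pixel columns grow to the right and rows downward; lengths in m; the calibration is good to about 2 mm. A picture is of the moment at which its call begins. There is no depth.
A pose or a line that the arm cannot do raises manip.IKError and nothing moves.
- manip.job_done(): hands the job in, once; it reports no verdict.
Trained networks look in a picture, given as the dict that the camera call returned (one of the last four; its "shot" number tells which), for a name from the list of things; names that differ only in an ending like _2 or _b are one class to them, and where a whole thing is asked for, a point or a joint stands for the part that bears it (a point fixed in the world has none). Each returns a list of dicts, best first, with "confidence" (0 to 1); they miss things now and then, are a little off and sometimes report something else, mostly with a low value. They report only what shows in the picture. A call takes as long as a camera call. They do not tell look-alikes from the thing itself.
- manip.trace(picture, label): "pixels" (480x640 bool, what is visible of it) and "extent" ([left, top, right, bottom] in pixels, round what is visible of it).
The state is a dict: "clock": time; "joint_positions": joint angles; "joint_velocities": joint speeds; "tau": joint torques, N m; "tool_pos": TCP position; "ee_rot": TCP orientation; "wrist_force": force on the tool from outside, world axes, zero at the start; "ft_torque": the same for the moment, N m; "opening": finger opening in m.
Only numpy, scipy, OpenCV 4.12 (cv2) and the standard library are available. Lean on these libraries where they do the work, as an engineer would, in place of code of your own. Each camera call takes 0.05 s, during which the arm holds its last target.

### The job

Turn the revolving cabinet-knob display by pushing it round gently near its rim with the fingertips, until the bin with the brass knob faces front, centred behind the red price tag on the stand. Only push the tray: do not pinch it, do not touch the knobs, which must all stay standing in their bins, and leave the other things on the counter where they are. Finish with the tray at rest and the fingers clear of it.

Things in the scene. Friction and masses are not known exactly. Their poses are not given: they have to be found in the camera images.
- stand: Fixed wooden plinth of the revolving knob display, 330 x 330 mm, 30 mm high. Origin: centre of its underside, on the counter, under the turning axis; z up. Its -x axis points to its FRONT, the edge with the sloping price strip (330 mm long, reaching 200 mm from the axis, below 34 mm): four white tags, the middle one red. The front faces the robot to within 0.5 rad.
- front_tag (a point): Centre of the red price tag, in the middle of the strip on the stand's front edge, 183 mm from the turning axis along the stand's -x, 24 mm above the counter.
- carousel: Round grey pie-bin tray, 320 mm across, about 0.6 kg, turning both ways on a vertical axis (no stop within 1.5 turns). Origin on the axis, 38 mm above the counter; turns with the tray. Bin floor 44 mm, rim wall (4 mm thick) up to 64 mm, hub 44 mm wide up to 118 mm above the counter. Drag at the rim about 0.8 N; if pushed slowly it stops when the push ends. It cannot be lifted off.
- divider_end (a point): Top outer end of one of six upright radial dividers (4 mm thick, rolled end 8 mm thick), 156 mm from the axis, 94 mm above the counter (30 mm above the rim wall). Dividers run from hub to rim at 30, 90, 150, 210, 270, 330 degrees from the carousel's +x (this one at 210); bin centres lie between, at 0, 60, ... One knob per bin, 82 mm from the axis: beyond 105 mm bins are empty.
- brass_bin (a point): Centre of the floor of the bin in which the brass knob stands: on the carousel's own -x axis, 82 mm from the turning axis, 44 mm above the counter; turns with the tray.
- brass_knob_mid (a point): Middle of the brass cabinet knob (yellow metal, 35 mm head, 30 mm high), 15 mm above its foot; it stands loose on its foot in the middle of its bin. z up the knob.
- black_knob_mid (a point): Middle (15 mm above the foot) of the flat-topped black cabinet knob, about 33 mm across and 25 to 32 mm high, loose on its foot in another bin of the tray. z up the knob.
- white_knob_mid (a point): Middle (15 mm above the foot) of the round white ceramic cabinet knob, about 33 mm across and 25 to 32 mm high, loose on its foot in another bin of the tray. z up the knob.
- steel_knob_mid (a point): Middle (15 mm above the foot) of the flat-topped bright steel cabinet knob, about 33 mm across and 25 to 32 mm high, loose on its foot in another bin of the tray. z up the knob.
- blue_knob_mid (a point): Middle (15 mm above the foot) of the round blue ceramic cabinet knob, about 33 mm across and 25 to 32 mm high, loose on its foot in another bin of the tray. z up the knob.
- wood_knob_mid (a point): Middle (15 mm above the foot) of the round dark-wood cabinet knob, about 33 mm across and 25 to 32 mm high, loose on its foot in another bin of the tray. z up the knob.
- bar_pull_mid (a point): Steel bar pull, 160 mm long, standing on its two posts on the counter, 36 mm high; the point is the middle of the bar. A bystander.
- screwdriver_mid (a point): Screwdriver lying on the counter; the point is on it, near its middle. A bystander.
- screw_jar_mid (a point): Clear screw jar with a red cap, 66 mm across, 85 mm high, on the counter; the point is half-way up. A bystander.
Mind the look-alikes: they are no part of the job. What is shaped like the part that bears wood_knob_mid but purple or turquoise is not meant.

How it is judged:
By the outcome, as a careful person would: the job done as asked, in the order asked, and still so for the second after the job is handed in, with the robot touching nothing.
It also fails if it takes over 54 s, if anything falls off the work surface, if the arm or the gripper's body presses on something with over 40 N, if the wrist force passes 120 N, or if a joint passes its speed limit or range.

## Working session

There is one attempt and no reset: what is moved stays moved. The work goes in short steps, each a Python script; the robot and the scene stay as the last script left them, time stands still between calls to the robot, and variables do not carry over. Pictures are saved under pics/ and viewed, and the job is handed in when it is done.

```bash
ls; mkdir -p pics; cat > h.py <<'E'
import numpy as np, cv2
from station import manip
def save(p,n,scale=1): 
    cv2.imwrite(f'pics/{n}.png', cv2.cvtColor(p['pixels'],cv2.COLOR_RGB2BGR))
def ray(p,u,v):
    K=np.array(p['camera_matrix']);R=np.array(p['R']);t=np.array(p['t'])
    d=R.T@np.linalg.solve(K,[u,v,1.]); return -R.T@t,d
def at_z(p,u,v,z):
    c,d=ray(p,u,v); return c+d*(z-c[2])/d[2]
def proj(p,X):
    q=np.array(p['R'])@np.array(X)+np.array(p['t']); q=np.array(p['camera_matrix'])@q; return q[:2]/q[2]
E
python3 - <<'E'
from h import *
a=manip.camera("top"); save(a,'top0'); b=manip.camera("scene"); save(b,'scene0')
for p,n in((a,'top'),(b,'scene')):
  for l in ['front_tag','stand','carousel','brass_knob_mid','screw_jar_mid','bar_pull_mid','screwdriver_mid']:
    try:
      for d in manip.trace(p,l)[:2]:
        ys,xs=np.nonzero(d['pixels']); print(n,l,round(d['confidence'],2),d['extent'],xs.mean().round(1),ys.mean().round(1))
    except Exception as e: print(l,e)
  print(n,-np.array(p['R']).T@p['t'])
print(manip.get_obs())
E
```

```text
pics
top stand 0.91 [245.7, 144.5, 411.4, 326.7] 324.1 259.2
top carousel 0.61 [255.7, 156.7, 402.6, 295.0] 328.9 224.1
top carousel 0.42 [294.2, 237.2, 306.7, 253.1] 299.0 244.8
top brass_knob_mid 0.61 [314.7, 176.7, 332.5, 194.7] 324.8 186.0
top brass_knob_mid 0.31 [293.2, 237.6, 306.4, 253.0] 298.5 244.5
top screw_jar_mid 0.83 [486.8, 174.6, 525.0, 213.3] 504.4 191.6
top bar_pull_mid 0.94 [92.9, 233.9, 165.1, 256.3] 128.3 245.7
top screwdriver_mid 0.81 [495.7, 276.2, 528.6, 357.8] 510.7 326.4
top [ 0.38617371 -0.01967422  1.38645078]
scene front_tag 0.62 [217.8, 195.3, 408.2, 361.6] 307.3 287.7
scene front_tag 0.15 [254.8, 210.3, 386.5, 326.7] 318.3 267.6
scene stand 0.81 [218.1, 195.5, 407.9, 356.1] 306.8 288.7
scene stand 0.62 [253.5, 213.7, 385.4, 324.4] 318.2 267.5
scene carousel 0.65 [253.6, 212.0, 384.3, 325.9] 318.3 267.5
scene brass_knob_mid 0.75 [284.8, 243.3, 294.6, 252.8] 289.6 248.4
scene brass_knob_mid 0.68 [340.3, 268.8, 356.2, 282.0] 348.3 274.7
scene screw_jar_mid 0.73 [224.6, 397.9, 262.4, 441.7] 242.7 418.7
scene bar_pull_mid 0.69 [382.0, 139.4, 393.1, 172.9] 386
[... 200 characters left out ...]
 'joint_positions': array([-1.37595708e+00,  1.50507989e-01,  1.43742104e+00,  3.64899428e-05,
        1.55381608e+00, -1.33999447e-01]), 'joint_velocities': array([-1.53021693e-04,  3.36068847e-04, -9.38134859e-06, -1.07457651e-03,
       -1.35028261e-03,  1.75755517e-04]), 'tau': array([ 7.62202690e-04, -7.12755919e+01, -5.71027815e+01, -3.64202151e-04,
        1.36258521e-03, -1.53910548e-05]), 'tool_pos': array([ 0.18567756, -0.54415158,  0.23125153]), 'ee_rot': array([ 9.86513611e-01,  1.63679229e-01,  1.59154283e-05, -7.67462238e-05]), 'wrist_force': array([ 0.32795511,  0.34188611, -0.2977744 ]), 'ft_torque': array([0.05475521, 0.05404198, 0.03891227]), 'opening': 0.08505635813219495}
```

View pics/top0.png

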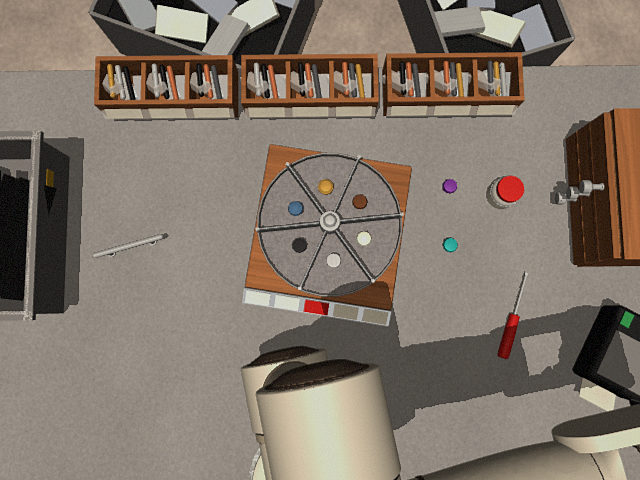

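View pics/scene0.png

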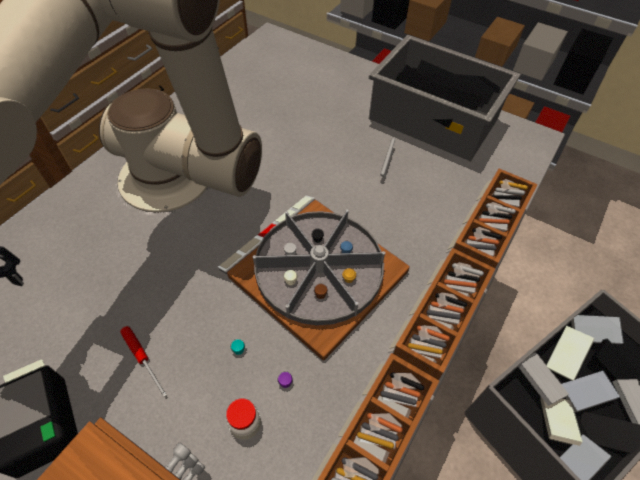

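```bash
python3 - <<'E'
import cv2
a=cv2.imread('pics/top0.png')[130:340,230:430]; cv2.imwrite('pics/top0c.png',cv2.resize(a,None,fx=2.85,fy=2.85,interpolation=cv2.INTER_CUBIC))
E
```

```text
(no output)
```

View pics/top0c.png

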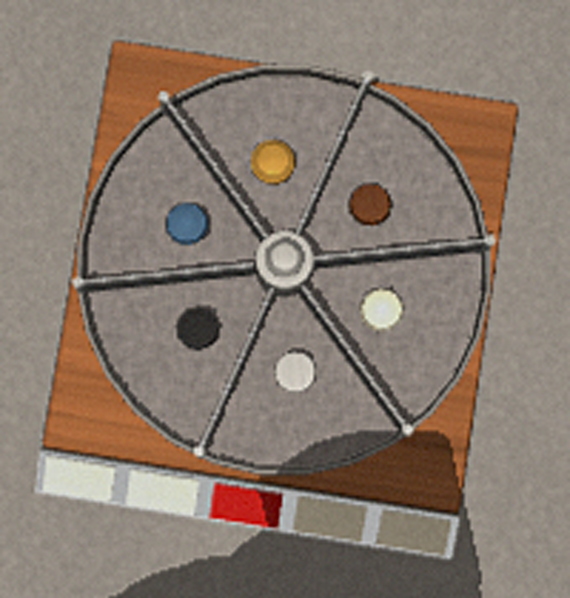

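The top view shows the tray centred near (330,221). The brass knob is at (325,186) on the far side, and the red tag is at (316,308) in front. I'll fit the geometry next.

```bash
cat >> h.py <<'E'
def fit(p,pts,z=0.094,r=0.156,near=None):
    W=np.array([at_z(p,u,v,z)[:2] for u,v in pts])
    from scipy.optimize import least_squares
    # pts in any order; angle modulo 60deg
    c0=W.mean(0)
    a=np.arctan2(*(W-c0).T[::-1]); 
    th0=np.angle(np.exp(6j*a).mean())/6
    def f(q):
        k=np.round((np.arctan2(*(W-q[:2]).T[::-1])-q[2])/(np.pi/3))
        an=q[2]+k*np.pi/3
        return (W-q[:2]-r*np.c_[np.cos(an),np.sin(an)]).ravel()
    s=least_squares(f,[*c0,th0]); return s.x,s.fun.reshape(-1,2),W
E
python3 - <<'E'
from h import *
p=manip.camera("top")
crop=np.array([(164,97),(370,78),(490,241),(408,429),(200,451),(78,283)],float)
pts=(crop+.5)/2.85+[230,130]-.5
q,res,W=fit(p,pts); print('axis',q[:2],'divang deg',np.degrees(q[2]),'res mm',(res*1e3).round(1).tolist())
g=lambda x,y,z:at_z(p,(x+.5)/2.85+229.5,(y+.5)/2.85+129.5,z)
c=q[:2]
# stand corners (far left/right) z=.03, tag z=.024
L,Rr=g(113,41,.03)[:2],g(517,104,.03)[:2]
print('far corners',L,Rr,np.linalg.norm(L-Rr))
e=L-Rr; print('yaw from far edge',np.degrees(np.arctan2(e[1],e[0]))-90)
# red segmentation
im=p['pixels'].astype(int); m=(im[...,0]>90)&(im[...,1]<40)&(im[...,2]<40); m[:295]=0;m[320:]=0;m[:,:290]=0;m[:,340:]=0
ys,xs=np.nonzero(m); t=at_z(p,xs.mean(),ys.mean(),.024)[:2]; print('tag',t,np.linalg.norm(t-c), 'yaw', np.degrees(np.arctan2(*(c-t)[::-1])))
w=g(35,491,.014)[:2],g(453,557,.014)[:2]; e=w[0]-w[1]; print('front edge yaw',np.degrees(np.arctan2(e[1],e[0]))-90)
b=at_z(p,324.8,186,.074)[:2]; print('brass',b,np.linalg.norm(b-c),'ang',np.degrees(np.arctan2(*(b-c)[::-1])))
for n,u,v,z in (('jar',504,191,.042),('bar',128.3,245.7,.036),('sd',510,326,.01)): print(n,at_z(p,u,v,z))
print('div angs',np.degrees(np.arctan2(*(W-c).T[::-1])))
E
```

```text
axis [ 0.5677946  -0.03999824] divang deg -24.888839142494316 res mm [[-0.1, 0.5], [-1.0, -1.0], [-0.1, 0.7], [0.9, 0.1], [0.5, -0.5], [-0.3, 0.2]]
far corners [0.75691174 0.09425266] [ 0.7016654  -0.22805656] 0.3270097715820931
yaw from far edge -9.726426265350838
tag [ 0.38618589 -0.00835342] 0.1843451123423572 yaw -9.884391676848283
front edge yaw -9.684965582737462
brass [ 0.64928061 -0.03066813] 0.08201841615490094 ang 6.531897403339508
jar [ 0.63946176 -0.4336551   0.042     ]
bar [0.52724315 0.40738015 0.036     ]
sd [ 0.33810012 -0.44206665  0.01      ]
div angs [  35.28413562  -25.39410096  -84.88702622 -144.73989058  155.19313579
   95.20993667]
```

```bash
cat >> h.py <<'E'
C=np.array([0.5678,-0.0400]); YAW=np.radians(-9.8)
def quat(phi): return [np.cos(phi/2),np.sin(phi/2),0,0]
def fp(th,r=0.138,z=0.072):
    t=np.radians(th); return [C[0]+r*np.cos(t),C[1]+r*np.sin(t),z]
def fq(th): return quat(np.radians(th-90))
E
python3 - <<'E'
from h import *
for th in range(70,261,30):
    q=manip.solve_ik(fp(th),fq(th)); print(th,None if q is None else np.round(q,2))
manip.grip(0.0,20)
manip.move_pose(fp(74,z=.2),fq(74))
p=manip.camera("top"); save(p,'top1')
o=manip.get_obs(); print(o['clock'],o['tool_pos'],fp(74),o['opening'],o['joint_positions'].round(2))
E
```

```text
70 [ 0.02  0.34  1.53 -0.    1.27  1.94]
100 [ 0.04  0.21  1.7  -0.    1.23  1.43]
130 [-0.02  0.07  1.86 -0.    1.21  0.85]
160 [-0.16 -0.02  1.96 -0.    1.21  0.19]
190 [-0.32 -0.02  1.96 -0.    1.21 -0.5 ]
220 [-0.43  0.07  1.87 -0.    1.21 -1.13]
250 [-0.46  0.2   1.71 -0.    1.23 -1.68]
4.3583 [0.6059409  0.09200547 0.20001823] [np.float64(0.6058379551027459), np.float64(0.092654114039488), 0.072] 0.00021953530634434833 [ 0.03  0.24  1.39 -0.    1.51  1.88]
```

View pics/top1.png

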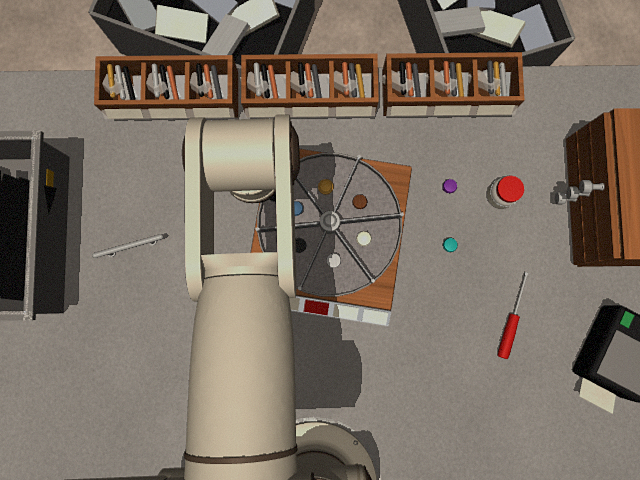

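The arm hangs over the left-hand (blue knob) bin and the tray hasn't moved. I'll descend, make contact, and push a first short arc.

```bash
python3 - <<'E'
from h import *
print(manip.line_to(fp(74),fq(74),speed=0.1,force_limit=5))
f0=manip.get_obs()['wrist_force']
for th in (82,90,100,110):
    manip.line_to(fp(th),fq(th),speed=0.04)
    o=manip.get_obs(); print(th,(o['wrist_force']-f0).round(1),o['tool_pos'].round(4),round(o['clock'],1))
b=manip.camera("scene"); save(b,'scene1')
E
```

```text
False
82 [-0.3 -0.4 -0.1] [0.5872 0.0967 0.0722] 6.4
90 [-0.2 -0.9  0.5] [0.568 0.098 0.072] 7.1
100 [ 0.6  0.1 -0. ] [0.544  0.0959 0.072 ] 7.8
110 [-0.  -0.6 -1.3] [0.5208 0.0897 0.072 ] 8.6
```

View pics/scene1.png

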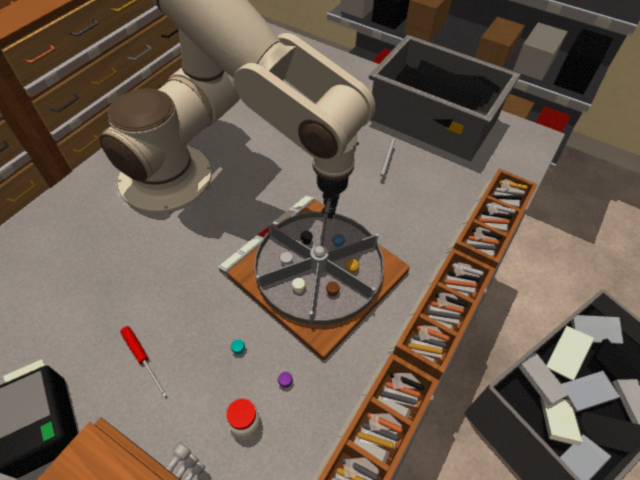

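The scene view shows the fingertips at (330,205) pushing a divider. The tray has turned about 20° counter-clockwise and the knobs are standing. I'll carry on to just short of the goal, then lift and look.

```bash
python3 - <<'E'
from h import *
for th in (120,130,140,150,160,170,180,190,200,210,220,230,240,247,251):
    manip.line_to(fp(th),fq(th),speed=0.045 if th<245 else 0.025)
    if th%30==0: o=manip.get_obs(); print(th,o['wrist_force'].round(1),round(o['clock'],1))
manip.line_to(fp(248),fq(248),speed=0.03)
manip.line_to(fp(248,z=.16),fq(248),speed=0.15)
b=manip.camera("top"); save(b,'top2'); s=manip.camera("scene"); save(s,'scene2')
print(manip.get_obs()['clock'])
E
```

```text
120 [-0.3  0.5  0.2] 9.3
150 [ 0.7 -0.2  0. ] 11.3
180 [-0.   0.2  0.2] 13.4
210 [-0.1  0.8  0.1] 15.4
240 [ 0.5  1.2 -0.4] 17.5
20.075
```

View pics/top2.png

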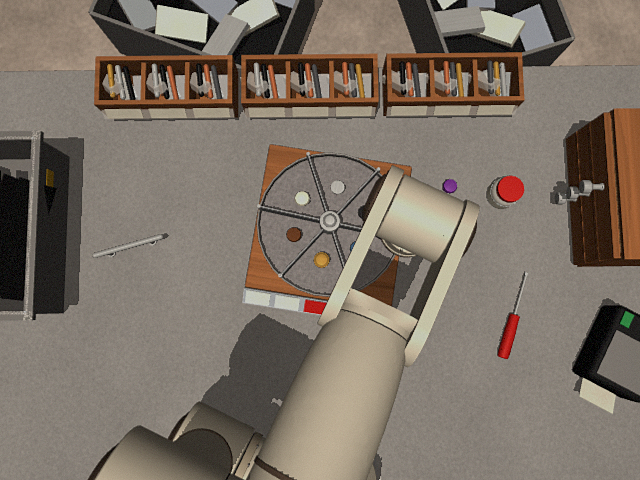

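View pics/scene2.png

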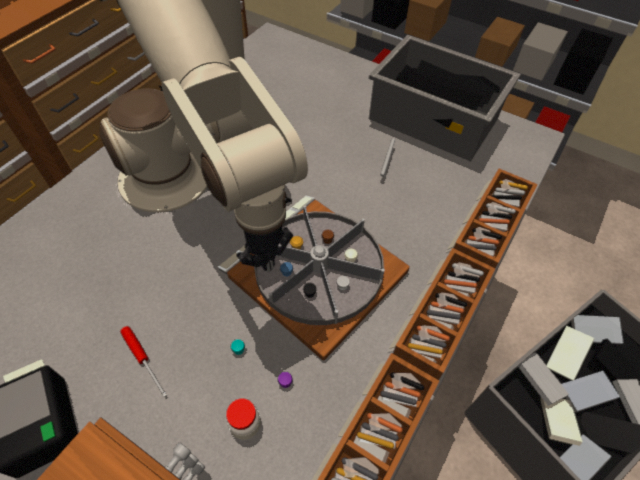

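The top view shows the brass knob at (321,260), nearly in front of the tag. All six knobs are standing. The divider ends at about (261,206), (308,155) and (281,275) are visible, so I'll measure the angle from those.

```bash
python3 - <<'E'
import cv2
a=cv2.imread('pics/top2.png')[145:335,240:400]; cv2.imwrite('pics/top2c.png',cv2.resize(a,None,fx=3,fy=3,interpolation=cv2.INTER_CUBIC))
E
```

```text
(no output)
```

View pics/top2c.png

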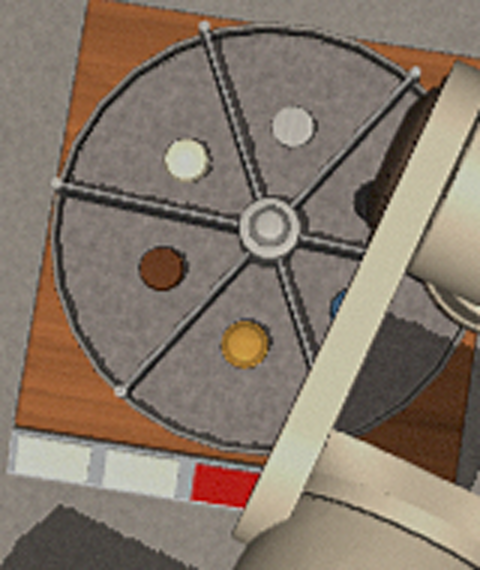

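```bash
python3 - <<'E'
from h import *
p=manip.camera("top")
pts=(np.array([(205,26),(57,183),(121,391),(416,72)],float)+.5)/3+[240,145]-.5
W=np.array([at_z(p,u,v,.094)[:2] for u,v in pts]); d=W-C
a=np.degrees(np.arctan2(d[:,1],d[:,0])); print(a,np.linalg.norm(d,axis=1))
off=(a-35.1-165.1+30)%60-30; print('remaining deg',-off, -off.mean())
E
```

```text
[ 16.7027387   76.60055969 136.60177821 -43.11921024] [0.15663475 0.15633022 0.15569251 0.15655862]
remaining deg [3.4972613  3.59944031 3.59822179 3.31921024] 3.5035334096937163
```

```bash
python3 - <<'E'
from h import *
manip.line_to(fp(246,z=.16),fq(246),speed=0.1)
manip.line_to(fp(246),fq(246),speed=0.1,force_limit=5)
for th in (251,254.5): manip.line_to(fp(th),fq(th),speed=0.025)
manip.line_to(fp(248),fq(248),speed=0.04)
manip.line_to(fp(248,z=.2),fq(248),speed=0.15)
manip.goto_joints([-1.376,0.15,1.437,0,1.554,-0.134])
p=manip.camera("top"); save(p,'top3'); s=manip.camera("scene"); save(s,'scene3')
a=p['pixels'][130:340,230:430]; cv2.imwrite('pics/top3c.png',cv2.resize(a[...,::-1],None,fx=2.85,fy=2.85,interpolation=cv2.INTER_CUBIC))
print(manip.get_obs()['clock'])
E
```

```text
25.9917
```

View pics/top3c.png

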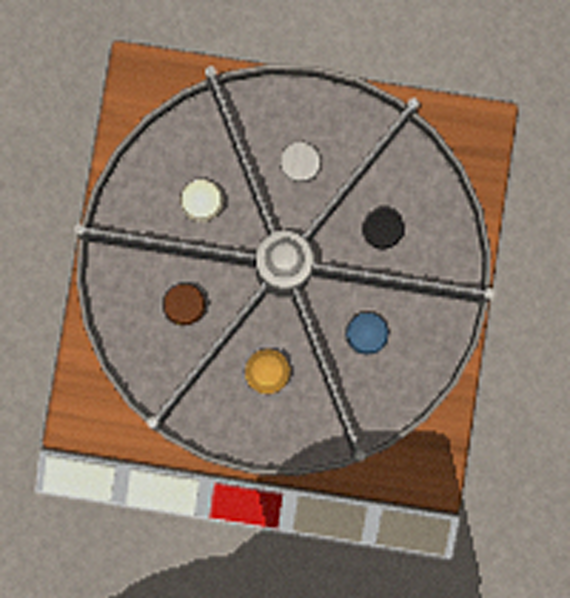

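View pics/scene3.png

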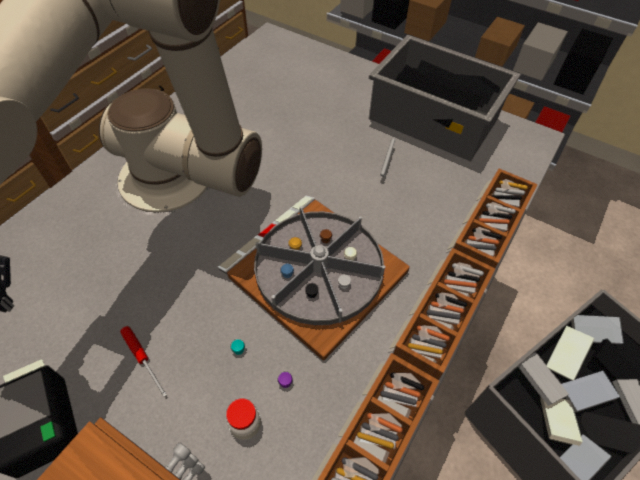

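The crop shows the brass knob at (268,371) directly behind the red tag at (246,504), with all knobs standing and the arm clear. I'll do a numeric check.

```bash
python3 - <<'E'
from h import *
p=manip.camera("top")
pts=(np.array([(211,72),(414,104),(490,295),(360,457),(152,423),(81,231)],float)+.5)/2.85+[230,130]-.5
q,res,W=fit(p,pts); print(q[:2],(res*1e3).round(1).tolist())
print('remaining', (140.2-np.degrees(q[2])+30)%60-30)
for l,z in (('brass_knob_mid',.074),):
  for d in manip.trace(p,l)[:3]:
    ys,xs=np.nonzero(d['pixels']); b=at_z(p,xs.mean(),ys.mean(),z)[:2]-C; print(l,d['confidence'],xs.mean(),ys.mean(),np.linalg.norm(b),np.degrees(np.arctan2(b[1],b[0])))
# bystanders vs first picture
a=cv2.imread('pics/top0.png').astype(int);b=cv2.imread('pics/top3.png').astype(int)
D=(np.abs(a-b).max(2)>40); D[150:300,250:408]=0; print('changed px',D.sum(), np.argwhere(D)[:5])
E
```

```text
[ 0.56743132 -0.03974384] [[0.5, 0.3], [0.4, -0.2], [-0.2, -0.0], [-0.2, 0.1], [0.4, 0.5], [-1.0, -0.7]]
remaining 0.008417235421802616
brass_knob_mid 0.49 323.4126213592233 259.6116504854369 0.08140151350734669 169.7539475622912
changed px 477 [[301 391]
 [303 392]
 [304 392]
 [304 588]
 [305 321]]
```

```bash
python3 - <<'E'
from h import *
a=cv2.imread('pics/top0.png').astype(int);b=cv2.imread('pics/top3.png').astype(int)
D=(np.abs(a-b).max(2)>40)
for n,(r0,r1,c0,c1) in dict(jar=(160,230,430,540),bar=(220,270,80,180),sd=(265,365,490,540)).items(): print(n,D[r0:r1,c0:c1].sum())
manip.dwell(0.3); manip.job_done(); print(manip.get_obs()['clock'])
E
```

```text
jar 0
bar 0
sd 26
the job is handed in; nothing more can be done
the job is handed in; nothing more can be done
```

```bash
python3 - <<'E'
import cv2,numpy as np
a=cv2.imread('pics/top0.png');b=cv2.imread('pics/top3.png')
D=np.abs(a.astype(int)-b).max(2)>40
print((np.argwhere(D[265:365,490:540])+[265,490]).tolist())
for i in (a,b):
    m=(i[...,2]>110)&(i[...,1]<60)&(i[...,0]<60); m[:265]=0;m[365:]=0;m[:,:490]=0;m[:,540:]=0
    print(np.argwhere(m).mean(0))
E
```

```text
[[316, 539], [317, 534], [317, 535], [318, 529], [318, 530], [320, 520], [324, 516], [325, 502], [325, 512], [326, 500], [326, 507], [327, 496], [329, 492], [330, 490], [334, 538], [335, 532], [335, 533], [336, 527], [336, 528], [337, 522], [337, 523], [338, 520], [343, 521], [352, 524], [356, 525], [361, 526]]
[328.9132948  510.89595376]
[328.99421965 510.9017341 ]
```

The brass-knob bin now faces front, centred behind the red price tag. I turned the tray about 165° counter-clockwise. The closed fingertips pushed one divider 138 mm from the axis, above the rim wall. I stopped about 3.5° short, measured the angle, finished with a slow push, then backed off and moved the arm clear. The job is handed in at about 26.5 s on the robot's clock.

**Last checks:**
- **Angle:** fitting the six divider ends puts the bin within about 0.1° of the target. The fit errors are about 1 mm. The brass knob itself measured 169.8° against the front direction of 170.2°.
- **Knobs:** all six are standing in their bins in the last pictures.
- **Bystanders:** the jar and the bar pull show no change. The screwdriver area had 26 changed pixels, which lie along the edges of the arm's shadow. Its red handle moved less than 0.1 px.
- **Forces:** the wrist force readings taken while pushing stayed under 2 N.

No check failed or disagreed with another. Hand-in itself reported no verdict.

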